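# Release an amplifier's battery tray with a bodkin

## Task

Take the bodkin out of its wooden stand and push its steel rod through the narrow slot in the amplifier's sloping panel, pressing the hidden latch until the battery tray springs out of the amplifier's side. Then put the bodkin point down in the brush pot and let go, leaving the tray out and the ink bottle, bowl and paperweight where they are.

Things in the scene. Friction and masses are not known exactly. Their poses are not given: they have to be found in the camera images.
- bodkin_handle (a point): loose bodkin: a square wooden handle 18 x 18 mm and 60 mm long with a blunt round steel rod, 7 mm thick and 80 mm long, in line below it; 45 g. This point is the centre of the handle, 30 mm above the shoulder where the rod begins and 110 mm above the rod's end. z runs up the bodkin from the rod's end to the handle, x and y are square to the handle's flat sides. At the start it hangs upright in the stand, rod down through the hole, its shoulder resting on the stand's top.
- bodkin_tip (a point): the end of the bodkin's rod, same axes
- stand: fixed plain wooden block, 70 x 70 mm and 95 mm high, with one upright 13 mm hole through its middle that holds the bodkin. Origin under its centre, z up.
- amp: fixed black amplifier: 200 mm deep (x), 180 mm wide (y), 50 mm high at the front (-x side), from where a grey panel rises at 30 degrees towards +x to a flat top 134 mm high. Origin under its centre, z up. Small knobs on the panel rise 12 mm; a carrying handle along y at the back of the top reaches 160 mm high.
- slot (a point): centre of the slot's mouth in the face of the sloping panel, 85 mm above the table. z points straight out of the panel (30 degrees from vertical, leaning to the amplifier's -x), x runs up the slope, y across. The slot is 14 mm along x and 26 mm along y and goes straight in along -z through a panel 25 mm thick, so the rod must go in along -z within some 10 degrees.
- latch_pad (a point): middle of the face of the hidden latch tab, 34 mm by 44 mm, parallel to the panel; at rest 40 mm behind the slot's mouth along the slot's -z
- latch (a joint): how far the tab is pressed in along the slot's -z, 0 to 0.012 m; springs back by itself (3 N at rest, 8 N fully in). At about 0.006 it lets the tray go.
- tray (a joint): how far the battery tray is out, 0 (shut) to 0.04 m (fully out); it slides out of the amplifier's -y side by its own spring when let go, and stays out
- tray_front (a point): centre of the tray's black front plate, 106 mm wide (x) and 36 mm high, flush with the amplifier's -y side when shut
- pot: fixed white ceramic brush pot, empty, round, 80 mm across the rim, 90 mm high, wall 4 mm. Origin under its centre, z up.
- pot_in (a point): centre of the pot's inner floor
- ink: bystander: loose black ink bottle, 60 mm across, 150 mm high, origin under its centre
- bowl: bystander: loose blue bowl, 100 mm across, 40 mm high, origin under its centre
- weight: bystander: loose dark wooden paperweight bar, 30 mm (x) by 200 mm (y), 18 mm high, origin under its centre
There are look-alikes about, which are no part of the job. Several things look just like the pot: the one meant starts farthest to the robot's left. Of the things shaped like the stand, the wooden one is meant.

How it is judged (in metres and radians):
On the way, in this order (a step that is already met when the one before it is completed fails the run):
1. the bodkin is lifted clear of the stand (z of bodkin_tip in the frame of stand above 0.097 m), for 0.1 s.
2. the rod's end presses the latch in by 4 mm, in the slot, with the tray still shut (value of joint latch above 0.004 m and distance between bodkin_tip and latch_pad below 0.02 m and value of joint tray below 0.015 m).
3. the tray is out (value of joint tray above 0.03 m), for 0.1 s.
At the end, for the whole second after the job is handed in: The tray is at least 30 mm out, the latch has sprung back (within 2 mm), and the bodkin rests point down in the brush pot: the rod's end within 25 mm of the pot's floor and 40 mm of its middle, leaning no more than about 45 degrees (value of joint tray above 0.03 m and value of joint latch below 0.002 m and horizontal distance between bodkin_tip and pot_in below 0.04 m and z of bodkin_tip in the frame of pot_in below 0.025 m and angle between bodkin_handle's own z axis and vertical below 0.8 rad and z of bodkin_handle in the frame of pot_in above 0.05 m); the robot touches nothing.
It fails at once if the ink bottle is moved by 30 mm or tipped (distance of ink from where it was at the start of the episode above 0.03 m or angle between ink's own z axis and vertical above 0.4 rad).
It fails at once if the bowl is moved by 30 mm (distance of bowl from where it was at the start of the episode above 0.03 m).
It fails at once if the paperweight is moved by 30 mm (distance of weight from where it was at the start of the episode above 0.03 m).
It also fails if it takes over 50 s, if anything falls off the work surface, if the arm or the gripper's body presses on something with over 40 N, if the wrist force passes 120 N, or if a joint passes its speed limit or range.

## Robot

A 6-joint arm with a two-finger parallel gripper is mounted at the origin on the work surface. World frame = base frame: x ahead of the robot, y to its left, z up, the work surface at z = 0. Lengths are in mm, angles in rad, forces in N, time in s.
With the tool pointing down it reaches from about 400 to 825 mm from the base axis. Payload 7 kg.
Tool frame: the origin (TCP) lies on the centre line of the jaws, within the pads' length; the fingertips stand 22 mm ahead of it and the grasp point (between the pads) lies 3 mm ahead of it; z points along the fingers, y is the direction in which the jaws open and shut (so a half turn about z gives the same grasp; the last joint's range is limited). The gripper opens to 85 mm and grips with 20 to 120 N. Pads are 22 mm wide; open, the fingers measure 114 mm over their backs; the gripper's body (76 mm by 85 mm) begins 54 mm behind the grasp point. The pads swing forward as they close: fully open they stand 13 mm farther back than shut.
Start: joints at [1.409, 0.359, 0.012, 0, -1.224, -0.288], TCP at [293.485, 607.834, 227.202] pointing down, gripper open.
Joint ranges: [-3.07, 3.07], [-1.43, 2.12], [-1.02, 1.25], [-3.03, 1.67], [-3.05, -0], [-3.03, 3.03]. Speed limits (rad/s): [2.39, 2.39, 3.01, 3.14, 3.14, 3.14].

## Interface

Orientations are given as a 3x3 rotation matrix whose columns are the frame's x, y, z axes.
In Python, from station import manip gives the robot as it stands.
- The arm moves only by the tool apply_moves, never from a script. Its argument "motion" is a list of rows, each a list of 3 entries, a list of its own where there are three numbers: the shift along the world's x, y, z in m, then the turn, a rotation vector about the world's x, y, z in degrees, then the opening, from 0 (shut) to 1 (fully open). A call has 1 to 10 rows; each row shifts and turns the commanded pose from where the row before left it; what a row does not reach is not made up. A row lasts 1/8 s, in which the tool goes at most 62.5 mm and 10.7 degrees, less where a joint would pass 70% of its speed; a pose out of reach is approached as far as the arm can. A call is refused whole if a number of a shift passes 0.0625 or a number of a turn 10.7, either way. A call with a gripper value outside its range is refused whole. The fingers move at their own pace and stop on an object; "grip_force" is the grip in N (left out, the last holds). Time passes only in rows, so rows that do not move let the fingers close. It gives the time, the measured TCP pose, the force and the opening at its end, in the units of the state.
- manip.observe(): the state, without advancing time (a new reading comes with each control period).
- manip.grab_frame(name): name is "side" or "top" or "wrist"; returns a dict with "pixels" (480x640x3 uint8, red, green, blue), "intrinsics" (3x3 intrinsics, pixels), "extrinsics" (4x4, takes a point from camera to world coordinates). Camera axes: x right, y down, z forward; pixel columns grow to the right and rows downward; lengths in mm; the calibration is good to about 2 mm. A picture is of the moment at which its call begins. There is no depth.
- manip.hand_in(): hands the job in, once; it reports no verdict.
The state is a dict: "t": time; "q": joint angles; "joint_velocities": joint speeds; "effort": joint torques, N m; "position": TCP position; "tcp_rot": TCP orientation; "ft_force": force on the tool from outside, world axes, zero at the start; "wrist_torque": the same for the moment, N m; "gripper_width": opening from 0.0 (shut) to 1.0 (fully open).
Only numpy, scipy, OpenCV 4.12 (cv2) and the standard library are available. Lean on these libraries where they do the work, as an engineer would, in place of code of your own. Each camera call takes 0.05 s, during which the arm holds its last target. There are 200 camera calls.

## Working session

There is one attempt and no reset: what is moved stays moved. The work goes in short steps, Python scripts to look and compute and a tool call to move; the robot and the scene stay as the last step left them, time stands still between calls to the robot, and variables do not carry over. Pictures are saved under pics/ and viewed, on a budget of 10 in all, crops included, one or two more only if the job needs it, and the job is handed in when it is done.

Besides the shell and the picture viewer there is one more tool, called after "Request:" in YAML: its name, and indented under it one key for each argument. apply_moves: Moves the arm, as the interface text tells. Its arguments: {"type":"object","properties":{"motion":{"type":"array","items":{"type":"array"}},"grip_force":{"type":"number"}},"required":["motion"]}

```bash
mkdir -p pics; cat > h.py <<'E'
import numpy as np,cv2,pickle
from station import manip
def grab(n,tag):
    f=manip.grab_frame(n); pickle.dump(f,open(f'pics/{tag}.pkl','wb'))
    cv2.imwrite(f'pics/{tag}.png',cv2.cvtColor(np.array(f['pixels']),cv2.COLOR_RGB2BGR)); return f
def load(tag): return pickle.load(open(f'pics/{tag}.pkl','rb'))
def ray(f,uv):
    K=np.array(f['intrinsics']);T=np.array(f['extrinsics'])
    d=T[:3,:3]@np.linalg.inv(K)@np.array([uv[0],uv[1],1.]); return T[:3,3],d/np.linalg.norm(d)
def onz(f,uv,z):
    o,d=ray(f,uv); return o+d*(z-o[2])/d[2]
def proj(f,p):
    T=np.linalg.inv(np.array(f['extrinsics']));c=T[:3,:3]@np.array(p,float)+T[:3,3];q=np.array(f['intrinsics'])@c;return q[:2]/q[2]
def tri(f1,a,f2,b):
    o1,d1=ray(f1,a);o2,d2=ray(f2,b)
    s=np.linalg.lstsq(np.c_[d1,-d2],o2-o1,rcond=None)[0];p,q=o1+s[0]*d1,o2+s[1]*d2
    return (p+q)/2,np.linalg.norm(p-q)
E
python3 - <<'E'
from h import *
np.set_printoptions(precision=2,suppress=True)
print(manip.observe())
for n in('top','side'):
    f=grab(n,n+'0');print(n,f['intrinsics'],f['extrinsics'])
E
```

```text
{'t': 0.0, 'q': array([ 1.41,  0.36,  0.01, -0.  , -1.22, -0.29]), 'joint_velocities': array([-0., -0.,  0., -0., -0.,  0.]), 'effort': array([ -0.  , -58.33,  29.34,   6.94,  -0.01,  -0.  ]), 'position': array([293.3 , 607.41, 226.25]), 'tcp_rot': array([[ 0.9 , -0.43, -0.  ],
       [-0.43, -0.9 , -0.  ],
       [ 0.  ,  0.  , -1.  ]]), 'ft_force': array([-0.23,  1.11, -1.63]), 'wrist_torque': array([-0.01, -0.06,  0.01]), 'gripper_width': 1.0007875999461182}
top [[442.84   0.   325.4 ]
 [  0.   442.84 236.87]
 [  0.     0.     1.  ]] [[  -0.01   -1.      0.06  483.74]
 [  -1.      0.01    0.02  -12.3 ]
 [  -0.02   -0.06   -1.   1113.42]
 [   0.      0.      0.      1.  ]]
side [[562.53   0.   329.82]
 [  0.   562.53 237.5 ]
 [  0.     0.     1.  ]] [[   0.69   -0.37    0.62 -138.05]
 [  -0.72   -0.36    0.59 -656.88]
 [  -0.     -0.85   -0.52  653.51]
 [   0.      0.      0.      1.  ]]
```

View pics/top0.png

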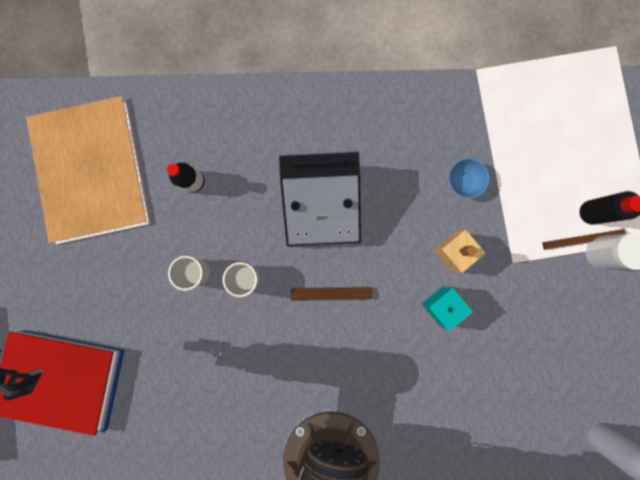

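View pics/side0.png

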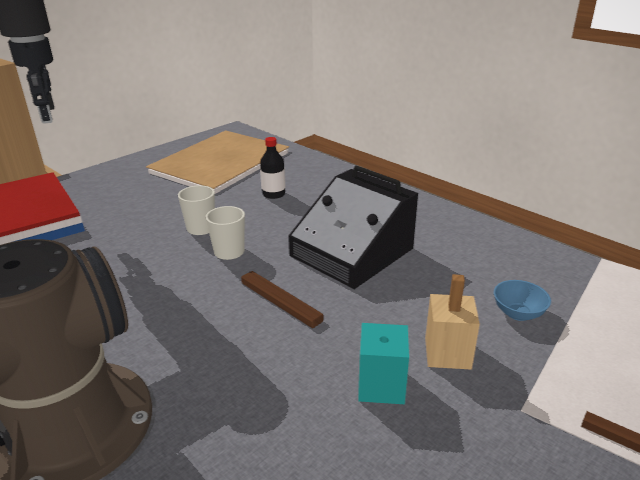

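The top view shows the wooden stand with the bodkin near (460,252), the slot at (321,217), and two upright pots at (185,273) and (240,280). The left one, at (185,273), is the target. The side view shows the handle at (457,293) and the slot at (340,224). Next I'll measure and zoom in.

```bash
python3 - <<'E'
from h import *
np.set_printoptions(precision=1,suppress=True)
T,S=load('top0'),load('side0')
def crop(f,x,y,w,h): return cv2.resize(np.array(f['pixels'])[y:y+h,x:x+w,::-1],(400,300),interpolation=cv2.INTER_CUBIC)
m=np.vstack([np.hstack([crop(T,430,222,80,60),crop(S,405,265,120,90)*1]),np.hstack([crop(T,270,150,133,100),crop(S,285,160,133,100)])])
cv2.imwrite('pics/m0.png',m)
# pot rims: light mask in top view
hsv=cv2.cvtColor(np.array(T['pixels']),cv2.COLOR_RGB2HSV)
for (cx,cy) in((185,273),(240,280)):
    sub=np.zeros(hsv.shape[:2],np.uint8); sub[cy-28:cy+28,cx-27:cx+27]=255
    k=((hsv[...,0]>15)&(hsv[...,0]<50)&(hsv[...,2]>130)&(sub>0)).astype(np.uint8)
    c=max(cv2.findContours(k,0,2)[0],key=cv2.contourArea); e=cv2.fitEllipse(cv2.convexHull(c)); print('pot',e,onz(T,e[0],90))
# slope face grey panel corners
g=((hsv[...,1]<60)&(hsv[...,2]>100)).astype(np.uint8)
g[:,:270]=0;g[:,370:]=0;g[:150]=0;g[250:]=0
cs=[c for c in cv2.findContours(g,0,2)[0] if cv2.contourArea(c)>500]
for c in cs: print('panel',cv2.contourArea(c),cv2.minAreaRect(c),cv2.boxPoints(cv2.minAreaRect(c)))
# stand and handle colours
for n,uvs in(('T',[(452,250),(470,251)]),('S',[(457,293),(440,305),(450,345)])):
    h=cv2.cvtColor(np.array((T if n=='T' else S)['pixels']),cv2.COLOR_RGB2HSV)
    print(n,[h[v,u] for u,v in uvs])
E
```

```text
pot ((184.9733123779297, 272.6917724609375), (34.729583740234375, 35.41493606567383), 46.28699493408203) [462.8 329.8  90. ]
pot ((239.40426635742188, 279.1071472167969), (35.161651611328125, 35.52634811401367), 44.655704498291016) [446.4 203.4  90. ]
panel 4589.5 ((321.2793884277344, 209.64639282226562), (65.52325439453125, 74.33234405517578), 87.39744567871094) [[282.7 178.6]
 [356.9 175.2]
 [359.9 240.7]
 [285.6 244.1]]
panel 1603.0 ((319.5, 199.5), (99.0, 99.0), 90.0) [[270. 150.]
 [369. 150.]
 [369. 249.]
 [270. 249.]]
T [array([ 17, 125, 226], dtype=uint8), array([ 15, 163, 167], dtype=uint8)]
S [array([ 15, 142, 120], dtype=uint8), array([ 18, 102, 193], dtype=uint8), array([ 18, 106, 168], dtype=uint8)]
```

View pics/m0.png

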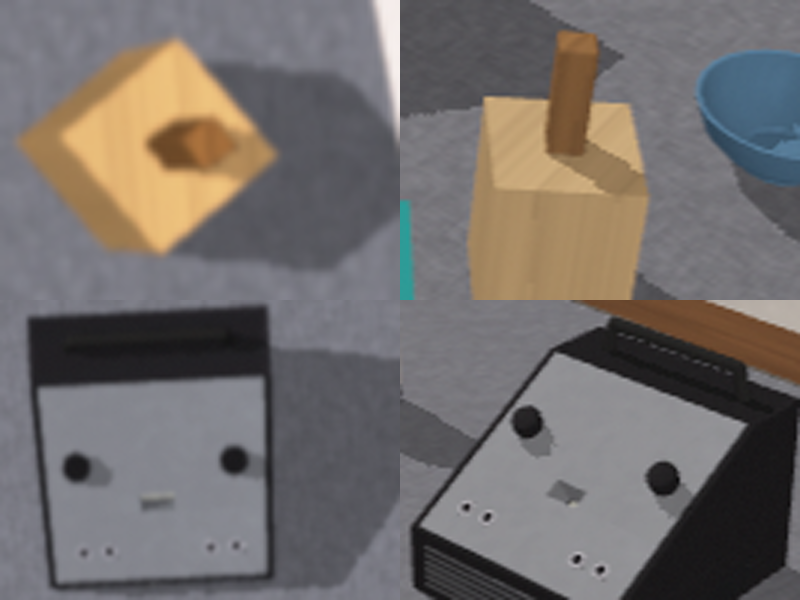

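The mosaic shows the handle top at about top (471.6,251.2) and side (458,277.6), and the slot centre at about top (322.2,216.5) and side (340.2,224.2). I'll turn these into positions.

```bash
python3 - <<'E'
from h import *
np.set_printoptions(precision=1,suppress=True)
T,S=load('top0'),load('side0')
tm=lambda a,b:(430+a/5,222+b/5)
st=lambda a,b:(405+(a-400)/3.333,265+b/3.333)
am=lambda a,b:(270+a/3.008,150+(b-300)/3)
print('handle top',onz(T,tm(208,146),155),onz(S,st(577,42),155),tri(T,tm(208,146),S,st(577,42)))
c=[onz(T,tm(*p),95) for p in((62,135),(178,38),(277,153),(160,255))]
c=np.array(c);print('stand T',c.mean(0),np.linalg.norm(c-np.roll(c,1,0),axis=1),np.degrees(np.arctan2(*(c[1]-c[0])[[1,0]])))
c=np.array([onz(S,st(*p),95) for p in((485,97),(630,105),(648,195),(470,188))]);print('stand S',c.mean(0),np.linalg.norm(c-np.roll(c,1,0),axis=1),[np.degrees(np.arctan2(*(c[(i+1)%4]-c[i])[[1,0]])) for i in range(4)])
print('slot',onz(T,am(157,500),85),onz(S,(340.2,224.2),85))
A=np.array([onz(T,am(*p),z) for p,z in(((52,586),50),((270,578),50),((30,318),134),((265,308),134))]);print('amp',A)
for i,j in((0,1),(2,3),(0,2),(1,3)): d=A[j]-A[i];print(np.linalg.norm(d[:2]),np.degrees(np.arctan2(d[1],d[0])))
# handle top corners, side view
H=np.array([onz(S,st(*p),155) for p in((560,33),(597,35),(595,52),(556,48))]);print(H,[np.degrees(np.arctan2(*(H[(i+1)%4]-H[i])[[1,0]])) for i in range(4)])
E
```

```text
handle top [ 502.2 -311.9  155. ] [ 505.4 -312.1  155. ] (array([ 502.8, -312.4,  156.3]), np.float64(2.0905934032954954))
stand T [ 504. -313.   95.] [70.1 69.7 68.8 71.3] -51.1107551895645
stand S [ 504.4 -310.5   95. ] [71.5 70.3 68.1 81. ] [np.float64(-51.56351828081768), np.float64(-141.81354891377174), np.float64(130.21161080070348), np.float64(29.568399072275888)]
slot [588.8  10.3  85. ] [590.6  11.8  85. ]
amp [[524.4  96.   50. ]
 [528.3 -78.3  50. ]
 [721.8 102.2 134. ]
 [726.3 -72.9 134. ]]
174.3316108797023 -88.6975974329302
175.1368489611515 -88.52295347486611
197.4984854939402 1.7813903947103902
198.02722985150928 1.5473602353810716
[[ 506.1 -302.5  155. ]
 [ 516.5 -315.7  155. ]
 [ 504.3 -322.3  155. ]
 [ 494.7 -307.8  155. ]] [np.float64(-51.740149870741114), np.float64(-151.46061798478493), np.float64(123.40409409915884), np.float64(24.9353873452203)]
```

Request:
apply_moves:
  motion:
    - [[0.0105, -0.046, 0.001], [0, 0, -5.8], 1]
    - [[0.0105, -0.046, 0.001], [0, 0, -5.8], 1]
    - [[0.0105, -0.046, 0.001], [0, 0, -5.8], 1]
    - [[0.0105, -0.046, 0.001], [0, 0, -5.8], 1]
    - [[0.0105, -0.046, 0.001], [0, 0, -5.8], 1]
    - [[0.0105, -0.046, 0.001], [0, 0, -5.8], 1]
    - [[0.0105, -0.046, 0.001], [0, 0, -5.8], 1]
    - [[0.0105, -0.046, 0.001], [0, 0, -5.8], 1]
    - [[0.0105, -0.046, 0.001], [0, 0, -5.8], 1]
    - [[0.0105, -0.046, 0.001], [0, 0, -5.8], 1]

```text
t: 1.35
position: [398.4, 146.3, 237.2]
tcp_rot: [[0.106, -0.994, 0.0], [-0.994, -0.106, 0.0], [-0.0, -0.0, -1.0]]
ft_force: [0.7, -0.5, -0.2]
gripper_width: 1.004
```

Request:
apply_moves:
  motion:
    - [[0.0105, -0.046, 0], [0, 0, -5.8], 1]
    - [[0.0105, -0.046, 0], [0, 0, -5.8], 1]
    - [[0.0105, -0.046, 0], [0, 0, -5.8], 1]
    - [[0.0105, -0.046, 0], [0, 0, -5.8], 1]
    - [[0.0105, -0.046, 0], [0, 0, -5.8], 1]
    - [[0.0105, -0.046, 0], [0, 0, -5.8], 1]
    - [[0.0105, -0.046, 0], [0, 0, -5.8], 1]
    - [[0.0105, -0.046, 0], [0, 0, -5.8], 1]
    - [[0.0105, -0.046, 0], [0, 0, -5.8], 1]
    - [[0, 0, 0], [0, 0, 0], 1]

```text
t: 2.6
position: [492.8, -268.6, 236.0]
tcp_rot: [[-0.722, -0.692, -0.002], [-0.692, 0.722, 0.0], [0.001, 0.002, -1.0]]
ft_force: [-0.1, 1.0, -0.9]
gripper_width: 1.001
```

```bash
python3 - <<'E'
from h import *
np.set_printoptions(precision=3,suppress=True)
o=manip.observe();print(o['t'],o['position'],o['tcp_rot'],o['q'])
f=grab('wrist','w1');print(f['extrinsics'],proj(f,[503.5,-312,155]),proj(f,[504,-312,95]))
E
```

```text
2.6 [ 492.808 -268.627  235.964] [[-0.722 -0.692 -0.002]
 [-0.692  0.722  0.   ]
 [ 0.001  0.002 -1.   ]] [-0.15   0.168 -0.228  0.    -1.177 -0.657]
[[  -0.692    0.694    0.201  442.658]
 [   0.722    0.665    0.193 -317.791]
 [   0.       0.278   -0.961  382.571]
 [   0.       0.       0.       1.   ]] [260.339 207.606] [272.936 190.914]
```

View pics/w1.png

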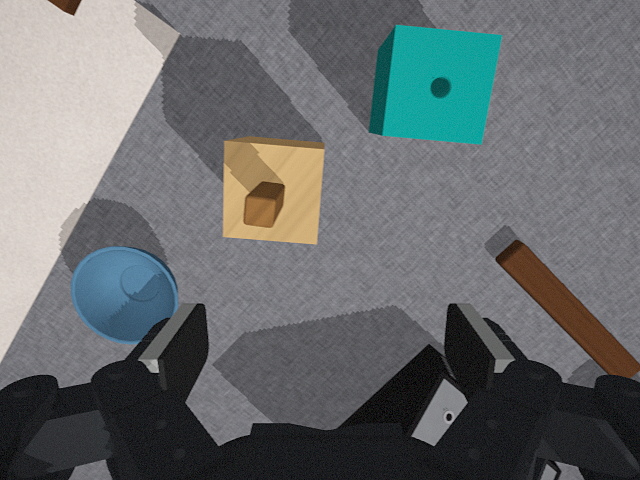

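The wrist view shows the handle top at (262,209), within about 2 px of the predicted (260,208). The handle's sides run at 129° in the world frame, so the tool has to turn by -4.8°.

Request:
apply_moves:
  motion:
    - [[0.0055, -0.022, 0], [0, 0, -2.4], 1]
    - [[0.0055, -0.022, 0], [0, 0, -2.4], 1]
    - [[0, 0, -0.02], [0, 0, 0], 1]
    - [[0, 0, -0.025], [0, 0, 0], 1]
    - [[0, 0, -0.025], [0, 0, 0], 1]
    - [[0, 0, -0.02], [0, 0, 0], 1]
    - [[0, 0, -0.012], [0, 0, 0], 1]
    - [[0, 0, 0], [0, 0, 0], 1]
    - [[0, 0, 0], [0, 0, 0], 1]

```text
t: 3.78
position: [504.6, -310.3, 136.1]
tcp_rot: [[-0.774, -0.633, 0.001], [-0.633, 0.774, -0.0], [-0.001, -0.001, -1.0]]
ft_force: [0.2, 0.1, 0.2]
gripper_width: 1.003
```

Request:
apply_moves:
  motion:
    - [[0, 0, 0], [0, 0, 0], 0.5]
    - [[0, 0, 0], [0, 0, 0], 0.3]
    - [[0, 0, 0], [0, 0, 0], 0.1]
    - [[0, 0, 0], [0, 0, 0], 0]
    - [[0, 0, 0], [0, 0, 0], 0]
    - [[0, 0, 0], [0, 0, 0], 0]
  grip_force: 50

```text
t: 4.53
position: [504.2, -310.3, 135.5]
tcp_rot: [[-0.775, -0.633, 0.001], [-0.633, 0.775, -0.0], [-0.0, -0.001, -1.0]]
ft_force: [0.1, -0.9, 2.7]
gripper_width: 0.193
```

Request:
apply_moves:
  motion:
    - [[0, 0, 0.03], [0, 0, 0], 0]
    - [[0, 0, 0.04], [0, 0, 0], 0]
    - [[0, 0, 0.04], [0, 0, 0], 0]
    - [[0, 0, 0], [0, 0, 0], 0]
    - [[0, 0.035, 0], [0, 0, 5.8], 0]
    - [[0, 0.035, 0], [0, 0, 5.8], 0]
    - [[0, 0.035, 0], [0, 0, 5.8], 0]
    - [[0, 0.035, 0], [0, 0, 5.8], 0]
    - [[0, 0.035, 0], [0, 0, 5.8], 0]

```text
t: 5.65
position: [503.2, -133.9, 244.0]
tcp_rot: [[-0.368, -0.93, -0.002], [-0.93, 0.368, 0.0], [0.0, 0.002, -1.0]]
ft_force: [0.9, 0.6, -0.1]
gripper_width: 0.196
```

Request:
apply_moves:
  motion:
    - [[0, 0.036, 0], [0, 0, 5.8], 0]
    - [[0, 0.036, 0], [0, 0, 5.8], 0]
    - [[0, 0.036, 0], [0, 0, 5.8], 0]
    - [[0, 0.036, 0], [0, 0, 5.8], 0]
    - [[0, 0, 0], [0.14, -5, 0], 0]
    - [[0, 0, 0], [0.14, -5, 0], 0]
    - [[0, 0, 0], [0.14, -5, 0], 0]
    - [[0, 0, 0], [0.14, -5, 0], 0]
    - [[0, 0, 0], [0.14, -5, 0], 0]
    - [[0, 0, 0], [0.14, -5, 0], 0]

```text
t: 6.9
position: [503.1, 9.4, 244.3]
tcp_rot: [[0.026, -0.865, 0.501], [-1.0, -0.022, 0.015], [-0.002, -0.501, -0.865]]
ft_force: [0.7, -1.3, 1.3]
gripper_width: 0.193
```

Request:
apply_moves:
  motion:
    - [[0, 0, 0], [0, 0, 0], 0]
    - [[0, 0, 0], [0, 0, 0], 0]

```text
t: 7.15
position: [504.2, 8.8, 245.3]
tcp_rot: [[0.025, -0.866, 0.499], [-1.0, -0.021, 0.014], [-0.002, -0.5, -0.866]]
ft_force: [-0.2, 1.2, -0.3]
gripper_width: 0.2
```

```bash
python3 - <<'E'
from h import *
np.set_printoptions(precision=3,suppress=True)
o=manip.observe();print(o['t'],o['position'],o['tcp_rot'],o['q'],o['gripper_width'])
S,T,W=grab('side','s2'),grab('top','t2'),grab('wrist','w2')
tip=o['position']+120.5*o['tcp_rot'][:,2]
u=np.array([.4998,.014,-.866]);slot=np.array([589.5,11,85])
print('tip',tip,'tcp err',slot-155.5*u-o['position'])
print([proj(f,tip) for f in(S,T,W)],[proj(f,slot) for f in(S,T,W)])
def crop(f,c,w=120):
    x=int(np.clip(c[0]-w/2,0,640-w));y=int(np.clip(c[1]-w/2,0,480-w));print(x,y)
    return cv2.resize(np.array(f['pixels'])[y:y+w,x:x+w,::-1],(400,400),interpolation=cv2.INTER_CUBIC)
cv2.imwrite('pics/m2.png',np.hstack([crop(S,proj(S,slot-40*u)),cv2.resize(np.array(W['pixels'])[:,:,::-1],(400,300)).repeat(1,0).__class__ and cv2.copyMakeBorder(cv2.resize(np.array(W['pixels'])[:,:,::-1],(400,300)),0,100,0,0,0)]))
E
```

```text
7.15 [504.178   8.817 245.345] [[ 0.025 -0.866  0.499]
 [-1.    -0.021  0.014]
 [-0.002 -0.5   -0.866]] [ 0.558 -0.263 -0.927  0.544 -0.509 -0.959] 0.19953734345896101
tip [564.35   10.507 140.957] tcp err [  7.603   0.006 -25.682]
[array([331.787, 204.349]), array([321.67 , 225.143]), array([328.718, 227.926])] [array([340.133, 224.534]), array([321.908, 216.372]), array([335.819, 208.922])]
273 153
```

View pics/m2.png

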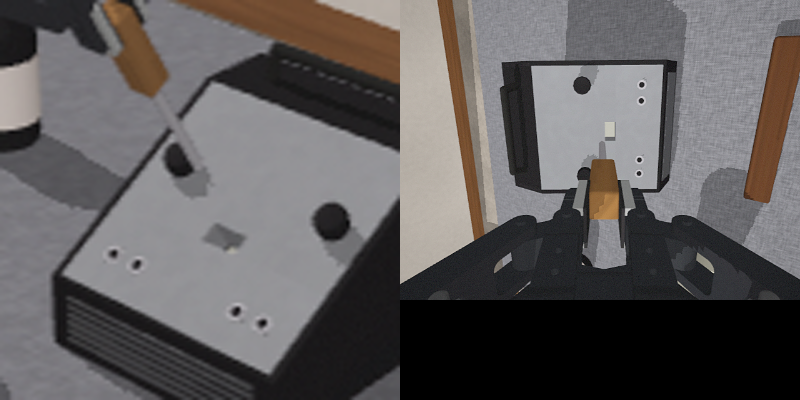

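The side view has the tip near (334,204), and the wrist view has the slot at (336,208), which matches the prediction. The rod sits straight in the jaws. I'll move to 10 mm off the mouth and check there.

Request:
apply_moves:
  motion:
    - [[0.004, 0, -0.013], [0, 0, 0], 0]
    - [[0.004, 0, -0.013], [0, 0, 0], 0]
    - [[0.006, 0, -0.011], [0, 0, 0], 0]
    - [[0.006, 0, -0.011], [0, 0, 0], 0]
    - [[0, 0, 0], [0, 0, 0], 0]
    - [[0, 0, 0], [0, 0, 0], 0]

```text
t: 8.05
position: [525.2, 8.4, 199.2]
tcp_rot: [[0.025, -0.867, 0.498], [-1.0, -0.021, 0.015], [-0.002, -0.498, -0.867]]
ft_force: [-0.1, 0.4, -1.4]
gripper_width: 0.192
```

```bash
python3 - <<'E'
from h import *
np.set_printoptions(precision=3,suppress=True)
o=manip.observe();print(o['t'],o['position'])
S,W=grab('side','s3'),grab('wrist','w3')
tip=o['position']+120.5*o['tcp_rot'][:,2]
u=np.array([.4998,.014,-.866]);slot=np.array([589.5,11,85])
print('tip',tip,'tip rel slot: upslope,y,out',np.array([[.866,.024,.5],[-.028,1,0],-u])@(tip-slot))
print([proj(f,tip) for f in(S,W)],[proj(f,slot) for f in(S,W)])
def crop(f,c,w=50):
    x=int(c[0]-w/2);y=int(c[1]-w/2);print(x,y)
    return cv2.resize(np.array(f['pixels'])[y:y+w,x:x+w,::-1],(400,400),interpolation=cv2.INTER_CUBIC)
cv2.imwrite('pics/m3.png',np.hstack([crop(f,(proj(f,slot)+proj(f,tip))/2) for f in(S,W)]))
E
```

```text
8.05 [525.182   8.432 199.177]
tip [585.133  10.18   94.663] tip rel slot: upslope,y,out [ 1.03  -0.698 10.562]
[array([338.999, 221.292]), array([327.506, 228.199])] [array([340.133, 224.534]), array([328.895, 225.334])]
314 197
303 201
```

View pics/m3.png

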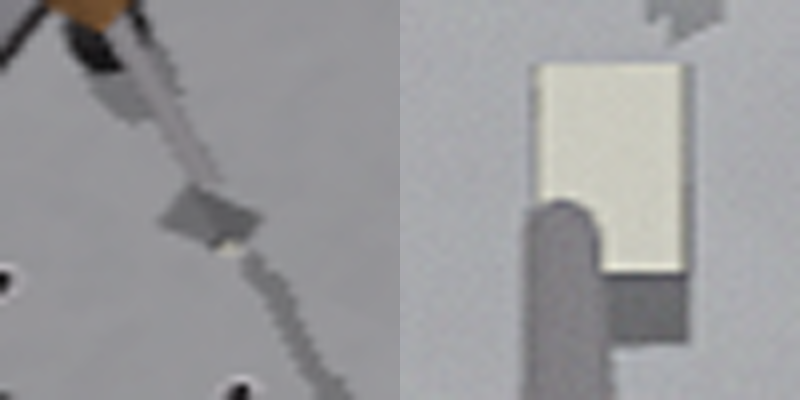

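The wrist crop shows the slot centred at crop (610,204) and the rod end at x≈562. The rod is therefore about 4 mm too far up the slope. I'll correct that and start inserting.

Request:
apply_moves:
  motion:
    - [[-0.0037, 0, -0.0021], [0, 0, 0], 0]
    - [[0, 0, 0], [0, 0, 0], 0]
    - [[0.0025, 0, -0.0043], [0, 0, 0], 0]
    - [[0.0025, 0, -0.0043], [0, 0, 0], 0]
    - [[0.0025, 0, -0.0043], [0, 0, 0], 0]
    - [[0.0025, 0, -0.0043], [0, 0, 0], 0]
    - [[0, 0, 0], [0, 0, 0], 0]

```text
t: 9.02
position: [534.3, 6.9, 185.4]
tcp_rot: [[0.027, -0.873, 0.487], [-1.0, -0.021, 0.018], [-0.005, -0.487, -0.873]]
ft_force: [0.2, 0.3, -1.7]
gripper_width: 0.193
```

```bash
python3 - <<'E'
from h import *
np.set_printoptions(precision=3,suppress=True)
o=manip.observe();print(o['t'],o['position'],o['ft_force'])
W,S=grab('wrist','w4'),grab('side','s4')
def crop(f,c,w=50):
    x=int(c[0]-w/2);y=int(c[1]-w/2);print(x,y)
    return cv2.resize(np.array(f['pixels'])[y:y+w,x:x+w,::-1],(400,400),interpolation=cv2.INTER_CUBIC)
s=[589.5,11,85]
cv2.imwrite('pics/m4.png',np.hstack([crop(f,proj(f,s)) for f in(S,W)]))
E
```

```text
9.025 [534.297   6.881 185.441] [ 0.156  0.258 -1.741]
315 199
303 208
```

View pics/m4.png

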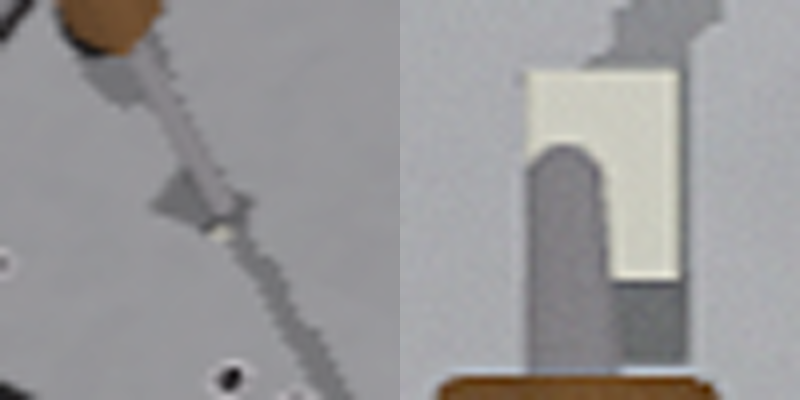

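```bash
python3 - <<'E'
from h import *
np.set_printoptions(precision=3,suppress=True)
o=manip.observe();print(o['t'],o['position'],o['ft_force'],o['q'],o['joint_velocities'],o['wrist_torque'])
E
```

```text
9.125 [534.18    6.963 185.783] [-0.704 -0.49  -1.442] [ 0.409 -0.117 -1.016  0.758 -0.261 -1.08 ] [ 0.004 -0.006 -0.002 -0.002 -0.002 -0.001] [-0.07   2.175 -0.006]
```

Request:
apply_moves:
  motion:
    - [[0, 0, 0], [0, 0, 0], 0]

```text
t: 9.25
position: [534.1, 7.1, 186.0]
tcp_rot: [[0.027, -0.873, 0.488], [-1.0, -0.021, 0.018], [-0.006, -0.488, -0.873]]
ft_force: [-0.3, -0.0, -2.7]
gripper_width: 0.195
```

```bash
cat > kin.py <<'E'
import numpy as np
from scipy.optimize import least_squares
from scipy.spatial.transform import Rotation as R
def rot(a,t): return R.from_rotvec(np.array(a,float)*t).as_matrix()
Y=[0,1,0];Z=[0,0,1]
def fk(q,P):
    h,a,L1,e,L2,d,s,lat=P
    B=rot(Z,q[0]);A=B@rot(Y,q[1])
    p=np.array([0,0,h])+B@[a,lat,0]+A@[0,0,L1]
    F=A@rot(Y,-q[2]); p=p+F@[L2,0,e]
    G=F@rot([1,0,0],s*q[3])@rot(Y,-q[4]); p=p+G@[d,0,0]
    H=G@rot([1,0,0],0)
    return p,H[:,0]
D=[([1.409,.359,.012,0,-1.224],[293.4,607.6,227],[0,0,-1]),([-.15,.168,-.228,0,-1.177],[492.8,-268.6,236],[0,0,-1]),
([.558,-.263,-.927,.544,-.509],[504.18,8.82,245.35],[.499,.014,-.866]),([.409,-.117,-1.016,.758,-.261],[534.18,6.96,185.8],[.487,.018,-.873])]
def fit():
    best=None
    for s in(1,-1):
        f=lambda P:np.concatenate([np.r_[fk(q,[*P[:6],s,P[6]])[0]-p,200*(fk(q,[*P[:6],s,P[6]])[1]-z)] for q,p,z in D]+[np.array(P)[[1,3]]*.001])
        r=least_squares(f,[300,0,400,0,400,200,-190])
        if best is None or r.cost<best[0].cost: best=(r,s)
    return [*best[0].x[:6],best[1],best[0].x[6]],best[0]
E
python3 - <<'E'
from kin import *
np.set_printoptions(precision=2,suppress=True)
P,r=fit();print(P,r.cost,r.fun)
lo=[-3.07,-1.43,-1.02,-3.03,-3.05];hi=[3.07,2.12,1.25,1.67,0]
def ik(p,z):
    b=None
    for q0 in([.4,-.1,-.9,.7,-.4],[.3,0,-.8,0,-.5],[.4,.2,-.5,-.3,-1]):
        r=least_squares(lambda q:np.r_[fk(q,P)[0]-p,200*(fk(q,P)[1]-z)],q0,bounds=(lo,hi))
        if b is None or r.cost<b.cost:b=r
    return b
slot=np.array([588,11,84.])
for rod in(30,24,20):
  for rel in(0,8,15,20,25,30):
    out=[]
    for depth in(-40,0,25,50):
        u=lambda a:np.array([np.sin(np.radians(a)),.014,-np.cos(np.radians(a))])
        n=u(30); tip=slot+n*depth; g=tip-u(rod)*117.5; t=u(rod-rel); r=ik(g-3*t,t); out.append((round(r.cost,1),r.x[2].round(2),r.x[4].round(2)))
    print(rod,rel,out)
E
```

```text
[np.float64(-20.35393607916438), np.float64(277.0727846567389), np.float64(528.2285096113138), np.float64(78.90875559799991), np.float64(156.61849960685325), np.float64(267.41136067407564), -1, np.float64(-183.56919286799283)] 911.9317490641404 [ -9.66  -8.76   0.73  -0.01  -0.04   0.    13.45   6.43   9.42  -0.44
   0.07   0.    -9.12   4.28 -21.73  -0.01   0.02  -0.1   12.99 -21.57
  11.58   0.14   0.01   0.03   0.28   0.08]
30 0 [(np.float64(0.0), np.float64(-0.92), np.float64(-0.47)), (np.float64(62.7), np.float64(-1.02), np.float64(-0.33)), (np.float64(309.8), np.float64(-1.02), np.float64(-0.29)), (np.float64(702.4), np.float64(-1.02), np.float64(-0.25))]
30 8 [(np.float64(0.0), np.float64(-0.8), np.float64(-0.6)), (np.float64(0.0), np.float64(-0.97), np.float64(-0.38)), (np.float64(21.2), np.float64(-1.02), np.float64(-0.29)), (np.float64(176.3), np.float64(-1.02), np.float64(-0.25))]
30 15 [(np.float64(0.0), np.float64(-0.7), np.float64(-0.73)), (np.float64(0.0), np.float64(-0.86), np.float64(-0.51)), (np.float64(0.0), np.float64(-0.95), np.float64(-0.38)), (np.float64(3.9), 
[... 2850 characters left out ...]
20 [(np.float64(0.0), np.float64(-0.42), np.float64(-1.06)), (np.float64(0.0), np.float64(-0.56), np.float64(-0.88)), (np.float64(0.0), np.float64(-0.64), np.float64(-0.77)), (np.float64(0.0), np.float64(-0.71), np.float64(-0.66))]
20 25 [(np.float64(0.0), np.float64(-0.37), np.float64(-1.15)), (np.float64(0.0), np.float64(-0.5), np.float64(-0.98)), (np.float64(0.0), np.float64(-0.57), np.float64(-0.87)), (np.float64(0.0), np.float64(-0.64), np.float64(-0.77))]
20 30 [(np.float64(0.0), np.float64(-0.32), np.float64(-1.24)), (np.float64(0.0), np.float64(-0.44), np.float64(-1.07)), (np.float64(0.0), np.float64(-0.51), np.float64(-0.97)), (np.float64(0.0), np.float64(-0.57), np.float64(-0.87))]
```

Joint 3 is at its limit (q3 = -1.016). With the tool itself tilted 30°, full depth is out of reach. I'll put the bodkin back in the stand and regrasp it with the tool leaning inward about the jaw axis. The rod can then be at 30° while the tool stays near vertical.

Request:
apply_moves:
  motion:
    - [[-0.0075, 0, 0.013], [0, 0, 0], 0]
    - [[-0.0075, 0, 0.013], [0, 0, 0], 0]
    - [[-0.0075, 0, 0.013], [0, 0, 0], 0]
    - [[-0.0075, 0, 0.018], [0, 0, 0], 0]
    - [[0, -0.02, 0.005], [-0.15, 5.8, 0], 0]
    - [[0, -0.02, 0], [-0.15, 5.8, 0], 0]
    - [[0, -0.03, 0], [-0.15, 5.8, 0], 0]
    - [[0, -0.03, 0], [-0.15, 5.8, 0], 0]
    - [[0, -0.03, 0], [-0.15, 5.8, 0], 0]

```text
t: 10.38
position: [505.1, -123.5, 249.1]
tcp_rot: [[0.025, -1.0, 0.003], [-1.0, -0.025, 0.007], [-0.007, -0.003, -1.0]]
ft_force: [0.4, 0.5, -0.2]
gripper_width: 0.194
```

Request:
apply_moves:
  motion:
    - [[0, -0.031, 0], [0, 0, -8.7], 0]
    - [[0, -0.031, 0], [0, 0, -8.7], 0]
    - [[0, -0.031, 0], [0, 0, -8.7], 0]
    - [[0, -0.031, 0], [0, 0, -8.7], 0]
    - [[0, -0.031, 0], [0, 0, -8.7], 0]
    - [[0, -0.031, 0], [0, 0, -8.7], 0]
    - [[0, 0, 0], [0, 0, 0], 0]
    - [[0, 0, 0], [0, 0, 0], 0]

```text
t: 11.38
position: [504.4, -308.5, 248.2]
tcp_rot: [[-0.774, -0.633, 0.007], [-0.633, 0.774, 0.001], [-0.006, -0.004, -1.0]]
ft_force: [0.5, 0.7, -0.6]
gripper_width: 0.196
```

```bash
cat > err.py <<'E'
from h import *
from scipy.spatial.transform import Rotation as R
np.set_printoptions(precision=2,suppress=True)
def err(p,Rt):
    o=manip.observe();print('t',o['t'],'pos',o['position'],'q',o['q'],'g',o['gripper_width'],'F',o['ft_force'])
    print('shift mm',np.array(p)-o['position'],'turn deg',np.degrees(R.from_matrix(np.array(Rt)@o['tcp_rot'].T).as_rotvec()))
E
python3 - <<'E'
from err import *
err([504.2,-310.3,245],[[-.775,-.633,0],[-.633,.775,0],[0,0,-1]])
E
```

```text
t 11.375 pos [ 504.44 -308.54  248.18] q [-0.22  0.21 -0.15 -0.   -1.21 -0.66] g 0.1960410103249641 F [ 0.47  0.72 -0.58]
shift mm [-0.24 -1.76 -3.18] turn deg [-0.06  0.41 -0.04]
```

Request:
apply_moves:
  motion:
    - [[0, -0.0018, 0], [0, 0.4, 0], 0]
    - [[0, 0, -0.012], [0, 0, 0], 0]
    - [[0, 0, -0.012], [0, 0, 0], 0]
    - [[0, 0, -0.015], [0, 0, 0], 0]
    - [[0, 0, -0.02], [0, 0, 0], 0]
    - [[0, 0, -0.02], [0, 0, 0], 0]
    - [[0, 0, -0.02], [0, 0, 0], 0]
    - [[0, 0, -0.011], [0, 0, 0], 0]
    - [[0, 0, 0], [0, 0, 0], 0]
    - [[0, 0, 0], [0, 0, 0], 0]

```text
t: 12.62
position: [504.7, -310.7, 138.7]
tcp_rot: [[-0.775, -0.632, 0.001], [-0.632, 0.775, 0.001], [-0.001, 0.0, -1.0]]
ft_force: [-0.2, -0.2, -0.8]
gripper_width: 0.194
```

Request:
apply_moves:
  motion:
    - [[0, 0, -0.0025], [0, 0, 0], 0]
    - [[0, 0, 0], [0, 0, 0], 0.3]
    - [[0, 0, 0], [0, 0, 0], 0.6]
    - [[0, 0, 0], [0, 0, 0], 0.9]
    - [[0, 0, 0.02], [0, 0, 0], 1]
    - [[0, 0, 0.04], [0, 0, 0], 1]
    - [[0, 0, 0.04], [0, 0, 0], 1]
    - [[0, 0, 0], [0, 0, 10], 1]
    - [[0, 0, 0], [0, 0, 10], 1]
    - [[0, 0, 0], [0, 0, 10], 1]

```text
t: 13.88
position: [504.4, -310.5, 235.9]
tcp_rot: [[-0.349, -0.937, -0.0], [-0.937, 0.349, 0.001], [-0.001, 0.0, -1.0]]
ft_force: [-0.4, 1.0, -0.2]
gripper_width: 1.002
```

Request:
apply_moves:
  motion:
    - [[0, 0, 0], [0, 0, 10], 1]
    - [[0, 0, 0], [0, 0, 10], 1]
    - [[0, 0, 0], [0, 0, 10], 1]
    - [[0, 0, 0], [0, 0, 10], 1]
    - [[0, 0, 0], [0, 0, 10], 1]
    - [[0, 0, 0], [0, 0, 10], 1]
    - [[0.008, -0.01, 0], [6.5, 5.3, 0], 1]
    - [[0.008, -0.01, 0], [6.5, 5.3, 0], 1]
    - [[0.008, -0.01, 0], [6.5, 5.3, 0], 1]
    - [[0, 0, 0], [0, 0, 0], 1]

```text
t: 15.12
position: [528.7, -342.0, 228.9]
tcp_rot: [[0.566, -0.776, -0.278], [-0.7, -0.63, 0.336], [-0.436, 0.004, -0.9]]
ft_force: [0.2, -0.1, -0.2]
gripper_width: 0.997
```

```bash
python3 - <<'E'
from err import *
u=np.array([-.2676,.327,-.906]);u/=np.linalg.norm(u);y=np.array([-.774,-.633,0]);y/=np.linalg.norm(y)
Rt=np.c_[np.cross(y,u),y,u];G=np.array([504.2,-310.3,132])
err(G-93*u,Rt)
f=grab('wrist','w5'); print(proj(f,G+[0,0,23]),proj(f,G-[0,0,37]))
E
```

```text
t 15.125 pos [ 528.72 -341.97  228.94] q [-0.4   0.56  0.35 -0.21 -1.75  1.08] g 0.9970586981337677 F [ 0.24 -0.09 -0.24]
shift mm [  0.37   1.25 -12.65] turn deg [-0.49 -0.71  0.2 ]
[324.73 251.05] [324.67 192.92]
```

View pics/w5.png

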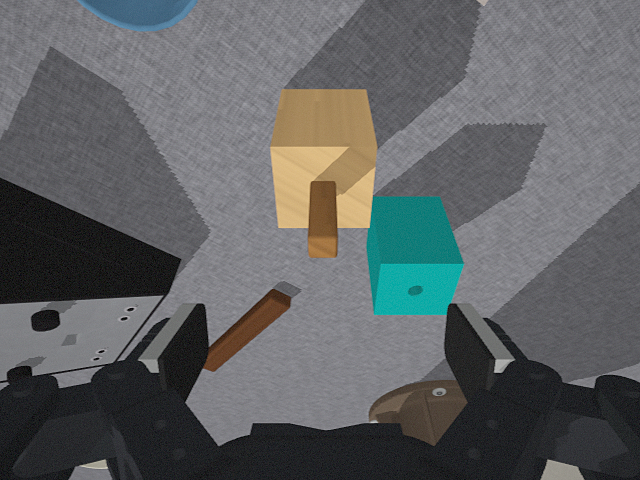

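The wrist view shows the handle standing in the hole, from base (324,184) to top (323,247), centred between the jaws.

Request:
apply_moves:
  motion:
    - [[0.0004, 0.0012, -0.0126], [-0.5, -0.7, 0.2], 1]
    - [[-0.004, 0.0049, -0.0136], [0, 0, 0], 1]
    - [[-0.004, 0.0049, -0.0136], [0, 0, 0], 1]
    - [[-0.004, 0.0049, -0.0136], [0, 0, 0], 1]
    - [[-0.004, 0.0049, -0.0136], [0, 0, 0], 1]
    - [[-0.004, 0.0049, -0.0136], [0, 0, 0], 1]
    - [[-0.004, 0.0049, -0.0136], [0, 0, 0], 1]
    - [[0, 0, 0], [0, 0, 0], 1]
    - [[0, 0, 0], [0, 0, 0], 1]

```text
t: 16.3
position: [505.1, -310.2, 141.8]
tcp_rot: [[0.58, -0.772, -0.259], [-0.703, -0.635, 0.32], [-0.412, -0.003, -0.911]]
ft_force: [0.4, -0.3, 0.7]
gripper_width: 1.001
```

Request:
apply_moves:
  motion:
    - [[0, 0, 0], [0, 0, 0], 0.5]
    - [[0, 0, 0], [0, 0, 0], 0.3]
    - [[0, 0, 0], [0, 0, 0], 0.1]
    - [[0, 0, 0], [0, 0, 0], 0]
    - [[0, 0, 0], [0, 0, 0], 0]
    - [[0, 0, 0], [0, 0, 0], 0]
    - [[0, 0, 0], [0, 0, 0], 0]
  grip_force: 80

```text
t: 17.18
position: [504.9, -310.1, 141.9]
tcp_rot: [[0.58, -0.772, -0.259], [-0.703, -0.635, 0.32], [-0.412, -0.004, -0.911]]
ft_force: [-0.3, -0.2, 5.2]
gripper_width: 0.182
```

Request:
apply_moves:
  motion:
    - [[0, 0, 0.03], [0, 0, 0], 0]
    - [[0, 0, 0.04], [0, 0, 0], 0]
    - [[0, 0, 0.04], [0, 0, 0], 0]
    - [[0, 0, 0], [0, 0, 0], 0]
    - [[0, 0.032, 0], [0, 0, 5.26], 0]
    - [[0, 0.032, 0], [0, 0, 5.26], 0]
    - [[0, 0.032, 0], [0, 0, 5.26], 0]
    - [[0, 0.032, 0], [0, 0, 5.26], 0]
    - [[0, 0.032, 0], [0, 0, 5.26], 0]

```text
t: 18.3
position: [504.3, -148.7, 250.3]
tcp_rot: [[0.831, -0.409, -0.377], [-0.371, -0.913, 0.172], [-0.414, -0.003, -0.91]]
ft_force: [0.1, -0.8, -0.1]
gripper_width: 0.176
```

Request:
apply_moves:
  motion:
    - [[0, 0.032, 0], [0, 0, 5.26], 0]
    - [[0, 0.032, 0], [0, 0, 5.26], 0]
    - [[0, 0.032, 0], [0, 0, 5.26], 0]
    - [[0, 0.032, 0], [0, 0, 5.26], 0]
    - [[0, 0.032, 0], [0, 0, 5.26], 0]
    - [[0, 0, 0], [0.21, -7.5, 0], 0]
    - [[0, 0, 0], [0.21, -7.5, 0], 0]
    - [[0, 0, 0], [0.21, -7.5, 0], 0]
    - [[0, 0, 0], [0.21, -7.5, 0], 0]
    - [[0, 0, 0], [0, 0, 0], 0]

```text
t: 19.55
position: [501.9, 9.6, 250.9]
tcp_rot: [[0.994, 0.037, 0.099], [0.037, -0.999, 0.004], [0.099, 0.0, -0.995]]
ft_force: [0.2, -0.2, -0.3]
gripper_width: 0.176
```

```bash
cat > tgt.py <<'E'
from err import *
Rg=np.array([[.58,-.772,-.259],[-.703,-.635,.32],[-.412,-.004,-.911]]);U,_,V=np.linalg.svd(Rg);Rg=U@V
pg=np.array([504.9,-310.1,141.9]);tip_t=Rg.T@(np.array([504.2,-310.3,15])-pg)
Rs=R.from_rotvec(np.radians([.84,-30,0])).as_matrix()@R.from_euler('z',52.6,degrees=True).as_matrix()@Rg
u=np.array([.4998,.014,-.866]);slot=np.array([589.5,11,85])
M=np.array([[.866,.024,.5],[-.028,1,0],-u])
E
python3 - <<'E'
from tgt import *
err(slot-15*u-Rs@tip_t,Rs)
o=manip.observe();tip=o['position']+o['tcp_rot']@tip_t;print('tip model rel slot',M@(tip-slot))
E
```

```text
t 19.55 pos [501.91   9.56 250.9 ] q [ 0.44 -0.01 -0.41  0.04 -1.08  1.15] g 0.17584071074492755 F [ 0.21 -0.23 -0.33]
shift mm [ 16.87   0.13 -42.89] turn deg [-0.02 -0.02 -0.04]
tip model rel slot [ 6.78  0.43 60.57]
```

Request:
apply_moves:
  motion:
    - [[0.0, 0, -0.014], [0, 0, 0], 0]
    - [[0.005, 0, -0.01], [0, 0, 0], 0]
    - [[0.006, 0, -0.0095], [0, 0, 0], 0]
    - [[0.006, 0, -0.0095], [0, 0, 0], 0]
    - [[0, 0, 0], [0, 0, 0], 0]
    - [[0, 0, 0], [0, 0, 0], 0]

```text
t: 20.3
position: [522.0, 10.0, 208.5]
tcp_rot: [[0.995, 0.036, 0.098], [0.036, -0.999, 0.003], [0.098, 0.001, -0.995]]
ft_force: [0.1, 1.0, -0.8]
gripper_width: 0.178
```

```bash
cat > look.py <<'E'
from tgt import *
import sys
n=sys.argv[1]
err(slot-15*u-Rs@tip_t,Rs)
S,W=grab('side','s'+n),grab('wrist','w'+n)
o=manip.observe();tip=o['position']+o['tcp_rot']@tip_t;print('tip model rel slot',M@(tip-slot))
def crop(f,w=60):
    c=proj(f,slot-5*u);x=int(c[0]-w/2);y=int(c[1]-w/2);k=400/w
    print('slot crop',(proj(f,slot)-[x,y])*k,'tip crop',(proj(f,tip)-[x,y])*k, '5mm upslope',(proj(f,tip+5*M[0])-proj(f,tip))*k)
    return cv2.resize(np.array(f['pixels'])[y:y+w,x:x+w,::-1],(400,400),interpolation=cv2.INTER_CUBIC)
cv2.imwrite(f'pics/m{n}.png',np.hstack([crop(f) for f in(S,W)]))
E
python3 look.py 6
```

```text
t 20.3 pos [521.98  10.02 208.5 ] q [ 0.42  0.06 -0.44  0.05 -0.98  1.16] g 0.17788060003137574 F [ 0.15  1.03 -0.77]
shift mm [-3.19 -0.33 -0.49] turn deg [ 0.03 -0.05  0.01]
tip model rel slot [ 3.18  0.34 14.22]
slot crop [207.56 210.23] tip crop [197.6  175.19] 5mm upslope [  9.56 -12.46]
slot crop [204.   180.48] tip crop [200.8  220.94] 5mm upslope [  0.52 -47.32]
```

View pics/m6.png

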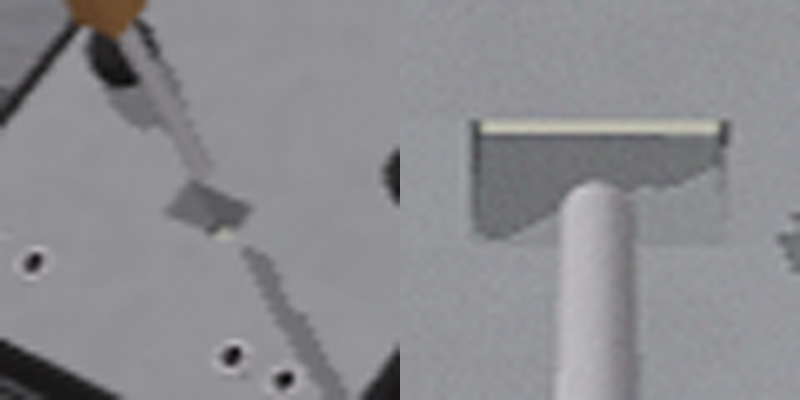

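The slot is centred at crop (601,182), as predicted. The tip is about 4 mm too far up the slope and centred across it. I'll correct that and insert.

Request:
apply_moves:
  motion:
    - [[-0.0035, 0, -0.002], [0, 0, 0], 0]
    - [[0, 0, 0], [0, 0, 0], 0]
    - [[0.003, 0, -0.0052], [0, 0, 0], 0]
    - [[0.003, 0, -0.0052], [0, 0, 0], 0]
    - [[0.003, 0, -0.0052], [0, 0, 0], 0]
    - [[0.003, 0, -0.0052], [0, 0, 0], 0]
    - [[0.003, 0.0005, -0.0052], [0, 0, 0], 0]
    - [[0, 0, 0], [0, 0, 0], 0]
    - [[0, 0, 0], [0, 0, 0], 0]

```text
t: 21.52
position: [533.3, 10.6, 180.5]
tcp_rot: [[0.994, 0.036, 0.098], [0.036, -0.999, 0.003], [0.098, 0.001, -0.995]]
ft_force: [-0.3, 0.1, -0.4]
gripper_width: 0.179
```

```bash
python3 look.py 7
```

```text
t 21.525 pos [533.32  10.56 180.55] q [ 0.42  0.1  -0.46  0.05 -0.91  1.16] g 0.17912016692401136 F [-0.35  0.1  -0.42]
shift mm [-14.53  -0.87  27.47] turn deg [ 0.02 -0.04  0.01]
tip model rel slot [ -1.1    0.46 -15.92]
slot crop [207.56 210.23] tip crop [221.04 241.77] 5mm upslope [  9.35 -12.31]
slot crop [200.01 175.69] tip crop [194.99 101.36] 5mm upslope [  0.53 -47.28]
```

Request:
apply_moves:
  motion:
    - [[0.0028, 0.0001, -0.0048], [0, 0, 0], 0]
    - [[0.0028, 0.0001, -0.0048], [0, 0, 0], 0]
    - [[0.0028, 0.0001, -0.0048], [0, 0, 0], 0]
    - [[0.0028, 0.0001, -0.0048], [0, 0, 0], 0]
    - [[0.0015, 0, -0.0026], [0, 0, 0], 0]
    - [[0.0015, 0, -0.0026], [0, 0, 0], 0]
    - [[0.001, 0, -0.0018], [0, 0, 0], 0]
    - [[0, 0, 0], [0, 0, 0], 0]

```text
t: 22.62
position: [548.5, 10.9, 154.5]
tcp_rot: [[0.994, 0.036, 0.098], [0.036, -0.999, 0.003], [0.098, 0.001, -0.995]]
ft_force: [-2.9, 0.0, 4.5]
gripper_width: 0.182
```

```bash
python3 look.py 8
```

```text
t 22.625 pos [548.45  10.89 154.49] q [ 0.4   0.15 -0.47  0.05 -0.86  1.17] g 0.1822053461395757 F [-2.91  0.03  4.47]
shift mm [-29.67  -1.2   53.53] turn deg [ 0.02 -0.04  0.01]
tip model rel slot [ -1.08   0.35 -46.17]
slot crop [207.56 210.23] tip crop [252.16 295.86] 5mm upslope [  9.13 -12.13]
slot crop [205.44 168.33] tip crop [201.56 -92.45] 5mm upslope [  0.54 -47.28]
```

View pics/s8.png

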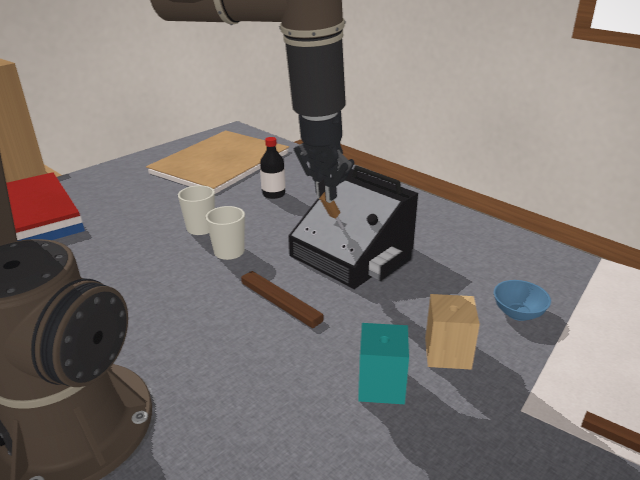

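The side view shows the tray sprung out at (385,262) on the amplifier's -y side, and the contact force matches a pressed latch. I'll retract along the slot axis and lift.

Request:
apply_moves:
  motion:
    - [[-0.006, -0.0001, 0.0104], [0, 0, 0], 0]
    - [[-0.006, -0.0001, 0.0104], [0, 0, 0], 0]
    - [[-0.006, -0.0001, 0.0104], [0, 0, 0], 0]
    - [[-0.006, -0.0001, 0.0104], [0, 0, 0], 0]
    - [[-0.006, -0.0001, 0.0104], [0, 0, 0], 0]
    - [[-0.008, 0, 0.014], [0, 0, 0], 0]
    - [[-0.008, 0, 0.02], [0, 0, 0], 0]
    - [[0, 0, 0.02], [-0.1, 3.5, 0], 0]
    - [[0, 0, 0.01], [-0.1, 3.5, 0], 0]
    - [[0, 0, 0], [-0.1, 3.5, 0], 0]

```text
t: 23.98
position: [502.7, 10.7, 272.3]
tcp_rot: [[0.996, 0.037, -0.084], [0.037, -0.999, -0.002], [-0.084, -0.001, -0.996]]
ft_force: [1.1, 0.3, -0.7]
gripper_width: 0.183
```

```bash
cat > pot.py <<'E'
from tgt import *
Rp=R.from_rotvec(np.radians([.55,-20,0])).as_matrix()@R.from_euler('z',52.6,degrees=True).as_matrix()@Rg
pot=np.array([462.8,329.8,0])
err(pot+[13,0,110]-Rp@tip_t,Rp)
o=manip.observe();tip=o['position']+o['tcp_rot']@tip_t;print('tip model',tip,'rel pot',tip-pot,'shoulder rel pot',tip-pot-80*o['tcp_rot']@Rg.T@[0,0,-1])
E
python3 pot.py
```

```text
t 23.975 pos [502.7   10.67 272.29] q [ 0.39  0.1  -0.21 -0.03 -1.33  1.23] g 0.18304927138442723 F [ 1.12  0.32 -0.68]
shift mm [-70.06 318.61 -42.95] turn deg [-0.02 -0.5  -0.01]
tip model [544.8   11.25 152.58] rel pot [  82.   -318.55  152.58] shoulder rel pot [  55.31 -319.34  227.99]
```

Request:
apply_moves:
  motion:
    - [[-0.0088, 0.0398, 0], [0, 0, 0], 0]
    - [[-0.0088, 0.0398, 0], [0, 0, 0], 0]
    - [[-0.0088, 0.0398, 0], [0, 0, 0], 0]
    - [[-0.0088, 0.0398, 0], [0, 0, 0], 0]
    - [[-0.0088, 0.0398, 0], [0, 0, 0], 0]
    - [[-0.0088, 0.0398, 0], [0, 0, 0], 0]
    - [[-0.0088, 0.0398, 0], [0, 0, 0], 0]
    - [[-0.0088, 0.0398, -0.01], [0, 0, 0], 0]
    - [[0, 0, -0.03], [0, -0.5, 0], 0]
    - [[0, 0, 0], [0, 0, 0], 0]

```text
t: 25.22
position: [430.6, 328.2, 228.9]
tcp_rot: [[0.996, 0.037, -0.079], [0.037, -0.999, -0.006], [-0.079, 0.003, -0.997]]
ft_force: [-0.4, -1.1, -0.8]
gripper_width: 0.182
```

```bash
python3 - <<'E'
from pot import *
W,S=grab('wrist','w9'),grab('side','s9')
def crop(f,w=200):
    c=proj(f,pot+[0,0,100]);x=int(np.clip(c[0]-w/2,0,640-w));y=int(np.clip(c[1]-w/2,0,480-w));k=400/w
    print('rim',(proj(f,pot+[0,0,90])-[x,y])*k,'tip',(proj(f,tip)-[x,y])*k)
    return cv2.resize(np.array(f['pixels'])[y:y+w,x:x+w,::-1],(400,400),interpolation=cv2.INTER_CUBIC)
cv2.imwrite('pics/m9.png',np.hstack([crop(S,120),crop(W,300)]))
E
```

```text
t 25.225 pos [430.59 328.16 228.86] q [ 0.97  0.18 -0.2  -0.07 -1.24  0.66] g 0.1819134135488655 F [-0.38 -1.09 -0.78]
shift mm [2.06 1.12 0.48] turn deg [ 0.21 -0.21 -0.04]
tip model [473.31 328.27 109.36] rel pot [ 10.51  -1.53 109.36] shoulder rel pot [-16.58  -2.03 184.63]
rim [202.69 215.3 ] tip [213.71 184.68]
rim [200.37 197.4 ] tip [204.3  182.95]
```

View pics/m9.png

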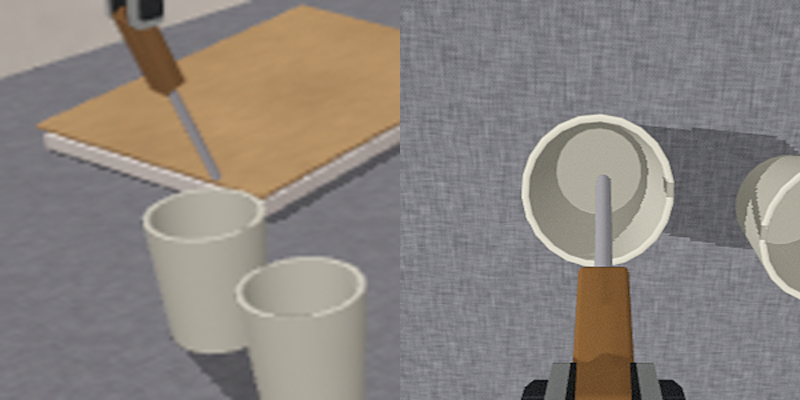

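The side and wrist views both show the rod tip over the left pot's mouth: wrist tip (603,178), rim centre (598,188). I'll lower it.

Request:
apply_moves:
  motion:
    - [[0.003, 0.001, -0.01], [0, 0, 0], 0]
    - [[0, 0, -0.015], [0, 0, 0], 0]
    - [[0, 0, -0.015], [0, 0, 0], 0]
    - [[0, 0, -0.015], [0, 0, 0], 0]
    - [[0, 0, -0.015], [0, 0, 0], 0]
    - [[0, 0, -0.013], [0, 0, 0], 0]
    - [[0, 0, -0.008], [0, 0, 0], 0]
    - [[0, 0, -0.004], [0, 0, 0], 0]
    - [[0, 0, 0], [0, 0, 0], 0]
    - [[0, 0, 0], [0, 0, 0], 0]

```text
t: 26.58
position: [435.3, 330.1, 135.8]
tcp_rot: [[0.996, 0.036, -0.075], [0.036, -0.999, -0.002], [-0.075, -0.001, -0.997]]
ft_force: [0.7, 0.5, -0.4]
gripper_width: 0.177
```

```bash
python3 pot.py
```

```text
t 26.575 pos [435.32 330.1  135.77] q [ 0.96  0.26 -0.32 -0.07 -1.03  0.68] g 0.17681158553796372 F [ 0.66  0.49 -0.44]
shift mm [-2.68 -0.82 93.56] turn deg [-0.01 -0.01  0.  ]
tip model [478.46 330.64  16.43] rel pot [15.66  0.84 16.43] shoulder rel pot [-11.69   0.07  91.61]
```

Now the last few millimetres, watching the force.

Request:
apply_moves:
  motion:
    - [[0, 0, -0.003], [0, 0, 0], 0]
    - [[0, 0, -0.003], [0, 0, 0], 0]
    - [[0, 0, -0.002], [0, 0, 0], 0]
    - [[0, 0, 0], [0, 0, 0], 0]
    - [[0, 0, 0], [0, 0, 0], 0]

```text
t: 27.2
position: [435.1, 329.9, 127.3]
tcp_rot: [[0.996, 0.036, -0.076], [0.036, -0.999, -0.002], [-0.076, -0.0, -0.997]]
ft_force: [-0.7, -0.1, -0.9]
gripper_width: 0.181
```

Request:
apply_moves:
  motion:
    - [[0, 0, 0], [0, 0, 0], 0.25]
    - [[0, 0, 0], [0, 0, 0], 0.4]
    - [[0, 0, 0], [0, 0, 0], 0.6]
    - [[0, 0, 0], [0, 0, 0], 0.8]
    - [[0, 0, 0], [0, 0, 0], 0.8]
    - [[0.001, 0, 0.015], [0, 0, 0], 0.8]
    - [[0.002, 0, 0.03], [0, 0, 0], 0.8]
    - [[0.003, 0, 0.04], [0, 0, 0], 0.8]
    - [[0.003, 0, 0.04], [0, 0, 0], 0.8]
    - [[0, 0, 0], [0, 0, 0], 0.8]

```text
t: 28.45
position: [445.8, 331.1, 257.1]
tcp_rot: [[0.997, 0.036, -0.071], [0.037, -0.999, 0.003], [-0.07, -0.005, -0.997]]
ft_force: [-0.4, 0.0, -0.4]
gripper_width: 0.8
```

Request:
apply_moves:
  motion:
    - [[-0.03, 0, 0.02], [0, 0, 0], 0.8]
    - [[-0.03, 0, 0.02], [0, 0, 0], 0.8]
    - [[0, 0, 0], [0, 0, 0], 0.8]
    - [[0, 0, 0], [0, 0, 0], 0.8]
    - [[0, 0, 0], [0, 0, 0], 0.8]

```text
t: 29.08
position: [384.3, 329.6, 291.4]
tcp_rot: [[0.996, 0.036, -0.077], [0.036, -0.999, -0.004], [-0.077, 0.001, -0.997]]
ft_force: [0.2, -0.0, 0.4]
gripper_width: 0.801
```

```bash
python3 - <<'E'
from h import *
o=manip.observe();print(o['t'],o['position'],o['ft_force'],o['gripper_width'])
grab('side','s10');T=grab('top','t10');grab('wrist','w10')
S=load('s10')
a=np.array(S['pixels'])[100:340,140:460,::-1]
t=np.array(T['pixels'])[120:330,150:430,::-1]
cv2.imwrite('pics/m10.png',np.hstack([cv2.resize(a,(400,300)),cv2.resize(t,(400,300))]))
E
```

```text
29.075 [384.31130047 329.63363179 291.43617241] [ 0.21407718 -0.00701594  0.37668288] 0.8005154111327168
```

View pics/m10.png

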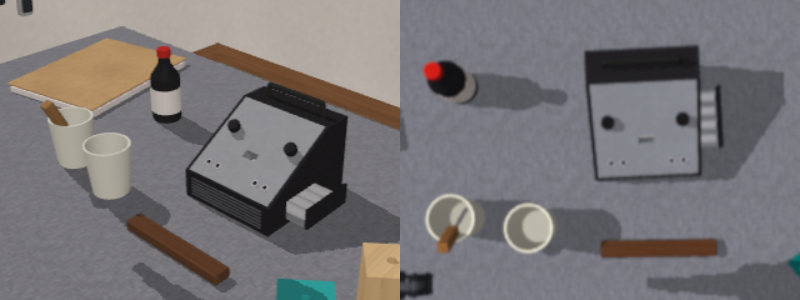

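The picture shows the bodkin point down in the left pot, the tray out at the amplifier's side, and the bystanders where they were. I'll triangulate the handle top for the lean, then hand in.

```bash
python3 - <<'E'
from h import *
p,g=tri(load('t10'),(180.8,289.5),load('s10'),(177.6,182.5));print(p,g,'lean ~',np.degrees(np.arccos(min(1,(p[2]-5)/140))))
if 85<p[2]<146: print(manip.hand_in())
E
```

```text
[424.24497286 327.17024315 130.94560172] 5.768337944680698 lean ~ 25.89296022136222
the job is handed in; nothing more can be done
None
```

I pressed the latch with the bodkin, the tray sprang out, and the bodkin now rests point down in the leftmost pot. I handed the job in at about 29 s of the 50 s allowed; hand-in gives no verdict.

- **First attempt:** with the tool itself tilted 30°, joint 3 reached its limit before the rod was deep enough. I put the bodkin back in the stand and regrasped it with the tool leaning about 24°, so the rod could point along the slot while the tool stayed near vertical.
- **Pressing the latch:** the rod went in to about 46 mm by my model, with about 5 N of contact force. The side view taken then shows the tray sprung out.
- **Last checks:** the final pictures show the tray still out. By eye, the ink bottle, bowl and paperweight had not moved; the bowl was last seen just after the press, before the trip to the pot. The gripper was clear, with the measured force near zero.
- **Bodkin in the pot:** triangulating the handle top puts it about 131 mm high, a lean of about 26° if the tip is on the floor. The two camera rays missed each other by about 6 mm, so that angle is rough.
- **Not measured:** I didn't measure the latch's spring-back, how far the tray is out, or the exact tip position.
- **Pictures:** I viewed 12, two over the budget of 10, to check the placing in the pot.

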